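# Close a sprung sensor housing on its dowels and hold it shut

### The job

Pick up the loose upper half of the sensor housing, fit it down over the two dowels of the lower half with the blue marks at the same end, and press it against the spring until the two halves meet flush all round. Finish while still holding them pressed together with the gripper, without letting go; leave the bottle, the cup and the two vials standing where they are.

Things in the scene. Friction and masses are not known exactly. Their poses are not given: they have to be found in the camera images.
- lower: Lower housing half, fixed to the table: black plate 110 x 150 x 12 mm (x, y, z) carrying an aluminium half 80 x 120 mm whose flat top (parting face) is 40 mm above the table. Origin at the centre of the underside, z up. Two steel dowels on its y axis stand 22 mm above the face: thick at +y, thin at -y. A blue stripe lies on the black plate at the thick-dowel (+y) end.
- lower_face (a point): Centre of the lower half's parting face, 40 mm above the table; axes as lower. When closed, cover_under lies on this point and the axes of both agree.
- dowel_big (a point): Foot of the thick dowel's axis, on the parting face at y = +40 mm of the lower half. Dowel 14 mm diameter, 22 mm tall: straight for 14 mm, then tapering to a narrow tip.
- dowel_small (a point): Foot of the thin dowel's axis, on the parting face at y = -40 mm of the lower half. Dowel 9 mm diameter, otherwise like the thick one.
- plunger (a joint): Round sprung brass plunger, 28 mm wide, in the middle of the parting face. 0 = up, top 8 mm above the face; grows as it is pressed (m): 0.008 when the halves are flush, end stop 0.012. It pushes up with about 7.5 N at 0 and 12 N at 0.008, more than the upper half's weight, so that half stands 8 mm open unless pushed down.
- cover: Upper housing half, loose, 0.32 to 0.48 kg: aluminium plate 80 x 120 x 24 mm (x, y, z), black grip block on top, lying flat on the table, block up. Origin at the centre of its flat underside, z up. Two chamfered through holes on its y axis: 16 mm at y = +40 mm, 11 mm at y = -40 mm, so it fits one way round only. A blue stripe lies on the plate's top along the +y edge.
- cover_center (a point): Centre of the upper half's plate, 12 mm above its underside; axes as cover.
- cover_grip (a point): Centre of the black grip block on the upper half, 46.5 mm above the half's underside. The block is 28 mm (x) x 50 mm (y) x 45 mm (z) and spans 24 to 69 mm above the underside; axes as cover.
- cover_under (a point): Centre of the upper half's flat underside; axes as cover.
- hole_big (a point): Lower mouth of the upper half's 16 mm hole, on its underside at y = +40 mm (the blue end); it goes over the thick dowel.
- bottle: Bystander: closed glass bottle with a blue cap, 64 mm diameter, 130 mm tall, loose. Origin at the centre of its underside.
- cup: Bystander: small white ceramic cup, 56 mm diameter, 45 mm tall, loose. Origin at the centre of its underside.
- vial_a: Bystander: small glass vial with a yellow cap, 24 mm diameter, 45 mm tall, loose. Origin at the centre of its underside.
- vial_b: Bystander: a second vial like vial_a.
Not all that is in view belongs to the job. What is shaped like the cover but turquoise is not meant.

How it is judged:
On the way, in this order (a step that is already met when the one before it is completed fails the run):
1. the upper half is lifted clear of the table (height (world z) of cover_under above 0.03 m), for 0.2 s.
2. the upper half is over the dowels, the right way round, with both dowels in its holes (z of cover_under in the frame of lower_face below 0.013 m and horizontal distance between cover_under and lower_face below 0.004 m and horizontal distance between hole_big and dowel_big below 0.006 m and angle between the y axis of cover and the y axis of lower, either way round below 0.08 rad), for 0.1 s.
At the end, for the whole second after the job is handed in: Upper half on both dowels, big hole on the thick dowel, flush within 2 mm in height, 3 mm sideways, 0.06 rad yaw, 0.03 rad tilt; plunger pressed in over 6 mm; halves pressed together with over 8 N and fingers bearing on the upper half with over 2 N; at rest (z of cover_under in the frame of lower_face between -0.003 and 0.002 m and horizontal distance between cover_under and lower_face below 0.003 m and angle between the y axis of cover and the y axis of lower, either way round below 0.06 rad and angle between the z axis of cover and the z axis of lower, either way round below 0.03 rad and horizontal distance between hole_big and dowel_big below 0.005 m and value of joint plunger above 0.006 m and contact force between cover and lower above 8 N and contact force between the fingers and cover above 2 N and linear speed of cover below 0.01 m/s); the arm keeps its last pose, push and grip.
It fails at once if the bottle, the cup or a vial is pushed more than 20 mm away or tipped (distance of any of bottle, cup, vial_a, vial_b from where it was at the start of the episode above 0.02 m or angle between any of bottle, cup, vial_a, vial_b's own z axis and vertical above 0.4 rad).
It also fails if it takes over 40 s, if anything falls off the work surface, if the arm or the gripper's body presses on something with over 40 N, if the wrist force passes 120 N, or if a joint passes its speed limit or range.

### The arm

A 6-joint arm with a two-finger parallel gripper is mounted at the origin on the work surface. World frame = base frame: x ahead of the robot, y to its left, z up, the work surface at z = 0. Lengths are in m, angles in rad, forces in N, time in s.
With the tool pointing down it reaches from about 0.3 to 0.775 m from the base axis. Payload 14.6 kg.
Tool frame: the origin (TCP) lies at the very end of the fingers, on their centre line; the grasp point (between the pads) lies 19 mm behind it; x points along the fingers, y is the direction in which the jaws open and shut, and the axes are right-handed (so a half turn about x gives the same grasp; the last joint's range is limited). The gripper opens to 94 mm and grips with 3 to 60 N. Pads are 16 mm wide; open, the fingers measure 119 mm over their backs; the gripper's body (75 mm by 177 mm) begins 78 mm behind the grasp point.
Start: joints at [-1.17, 0.3, 1.521, -0, 1.321, -0.067], TCP at [0.248, -0.491, 0.205] pointing down, gripper open.
Joint ranges: [-3.03, 3.03], [-0.79, 2.21], [0.23, 2.52], [-1.04, 4.18], [0, 3.07], [-2.55, 2.55]. Speed limits (rad/s): [2.22, 2.22, 2.57, 3.14, 3.14, 3.14].

### API

Orientations are given as [roll, pitch, yaw] about the fixed x, y, z axes, in that order (R = Rz(yaw) Ry(pitch) Rx(roll)).
In Python, from station import ctrl, viewer, hand_in gives the robot as it stands. The module is installed in compiled form; this text tells all that it offers.
- The arm moves only by the tool play_rows, never from a script. Its argument "deltas" is a list that holds one entry, the list of rows, each a list of 7 numbers: the shift along the tool's x, y, z in mm, then the turn, a rotation vector about the tool's x, y, z in rad, then the finger opening in mm, from 0 to 94. In form: [[[dx, dy, dz, ax, ay, az, gripper], ...]]. A call has 1 to 10 rows; each row shifts and turns the commanded pose from where the row before left it, along the tool's axes as they then stand; what a row does not reach is not made up. A row lasts 1/10 s, in which the tool goes at most 50 mm and 8.59 degrees, less where a joint would pass 70% of its speed; a pose out of reach is approached as far as the arm can. A call with a gripper value outside its range is refused whole. The fingers move at their own pace and stop on an object; "grip_force" is the grip in N (left out, the last holds). Time passes only in rows, so rows that do not move let the fingers close. It gives the time, the measured TCP pose, the force and the opening at its end, in the units of the state.
- ctrl.get_obs(): the state, without advancing time (a new reading comes with each control period).
- viewer.camera(name): name is "scene" or "side" or "wrist"; returns a dict with "img" (480x640x3 uint8, red, green, blue), "fx", "fy", "cx", "cy" (pixels), "distortion" ([k1, k2, p1, p2, k3] as OpenCV has them; the pictures are not rectified), "rvec" (rotation vector, rad) and "tvec" (3), from world to camera coordinates, as OpenCV has them. Camera axes: x right, y down, z forward; pixel columns grow to the right and rows downward; lengths in m; the calibration is good to about 2 mm. A picture is of the moment at which its call begins. There is no depth.
- hand_in(): hands the job in, once; it reports no verdict.
The state is a dict: "time_s": time; "qpos": joint angles; "joint_vel": joint speeds; "tau": joint torques, N m; "ee_pos": TCP position; "eef_rot": TCP orientation; "force": force on the tool from outside, world axes, zero at the start; "moment": the same for the moment, N m; "grip_width": finger opening in m.
Only numpy, scipy, OpenCV 4.12 (cv2) and the standard library are available. Lean on these libraries where they do the work, as an engineer would, in place of code of your own. Each camera call takes 0.05 s, during which the arm holds its last target.

## Working session

There is one attempt and no reset: what is moved stays moved. The work goes in short steps, Python scripts to look and compute and a tool call to move; the robot and the scene stay as the last step left them, time stands still between calls to the robot, and variables do not carry over. Pictures are saved under pics/ and viewed, and the job is handed in when it is done.

Besides the shell and the picture viewer there is one more tool, called after "Request:" as name(argument=value, ...), one argument or row to a line, values as JSON. play_rows: Moves the arm, as the interface text tells. Its arguments: {"type":"object","properties":{"deltas":{"type":"array","items":{"type":"array","items":{"type":"array","items":{"type":"number"}}}},"grip_force":{"type":"number"}},"required":["deltas"]}

```bash
mkdir -p pics; python3 - <<'E'
from station import ctrl, viewer
import cv2,json,pickle
o=ctrl.get_obs(); print(o)
d={}
for n in ["scene","side","wrist"]:
    c=viewer.camera(n); d[n]=c
    cv2.imwrite(f"pics/{n}0.png",c["img"][:,:,::-1])
    print(n,{k:v for k,v in c.items() if k!="img"})
pickle.dump(d,open("c0.pkl","wb"))
E
```

```text
{'time_s': 0.0, 'qpos': array([-1.16960377e+00,  3.00476391e-01,  1.52160001e+00, -5.30086791e-06,
        1.32071742e+00, -6.66079546e-02]), 'joint_vel': array([ 0.00070032, -0.0006116 ,  0.00052967, -0.00048043,  0.00064795,
       -0.00218216]), 'tau': array([-1.50591990e-03, -5.31821108e+01, -3.52735233e+01,  7.07901525e-02,
        2.45206797e-02, -3.68955239e-05]), 'ee_pos': array([ 0.24789251, -0.49065849,  0.20487543]), 'eef_rot': array([-1.63312984,  1.56959514,  1.97626464]), 'force': array([-0.26613495,  0.67168585,  1.1113105 ]), 'moment': array([-0.01816903, -0.01375293, -0.0373948 ]), 'grip_width': 0.0940936248909126}
scene {'fx': 541.5810278753927, 'fy': 541.5810278753927, 'cx': 320.7716662011114, 'cy': 234.50383313275694, 'distortion': array([0.04780479, 0.        , 0.        , 0.        , 0.        ]), 'rvec': array([ 0.74875067,  2.43191553, -1.35402008]), 'tvec': array([ 0.52712283, -0.09300848,  1.3698272 ])}
side {'fx': 502.7138801296119, 'fy': 502.7138801296119, 'cx': 317.66069150412125, 'cy': 248.23268958686094, 'distortion': array([-0.11694751,  0.        ,  0.        ,  0.        ,  0.        ]), 'rvec': array([ 2.32325096, -0.07236965,  0.04979767]), 'tvec': array([-0.59150872,  0.00434122,  1.33688861])}
wrist {'fx': 416.45393602640127, 'fy': 416.45393602640127, 'cx': 323.5826115099068, 'cy': 238.39221588965228, 'distortion': array([0.01273607, 0.        , 0.        , 0.        , 0.        ]), 'rvec': array([-2.45736321,  1.51171707,  0.22490023]), 'tvec': array([-0.550078  , -0.03002041,  0.39348684])}
```

View pics/scene0.png

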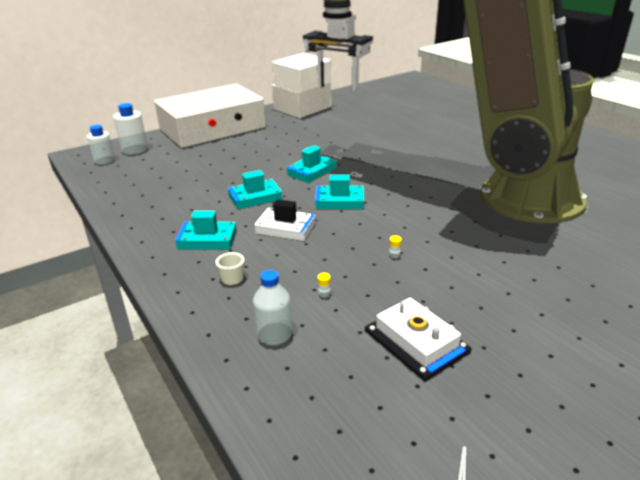

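View pics/side0.png

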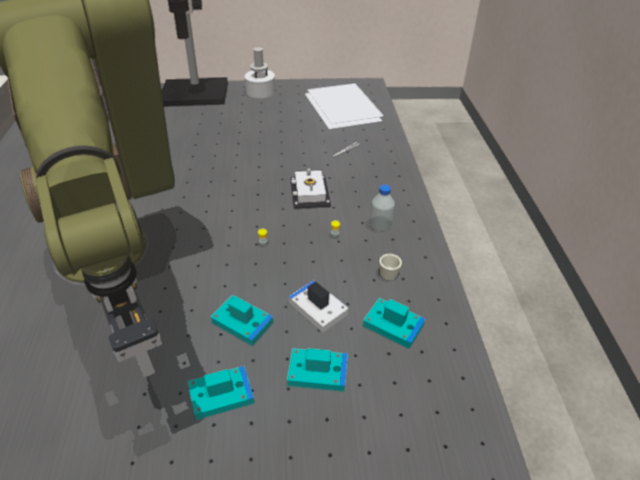

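View pics/wrist0.png

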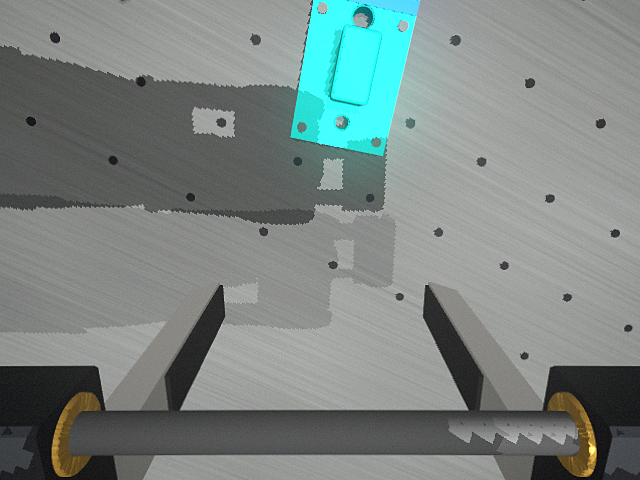

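The scene view has five candidates. Four are turquoise, at scene (206,232), (255,190), (313,163) and (340,193), so they are not meant. The aluminium one with the black block, at scene (285,222) and side (319,303), fits the description. The lower half is at scene (418,335) and side (310,188). I'll confirm both in enlarged crops.

```bash
python3 - <<'E'
import cv2,pickle,numpy as np
d=pickle.load(open("c0.pkl","rb"))
def crop(n,x,y,w,h):
    return cv2.resize(d[n]["img"][y:y+h,x:x+w,::-1],(400,300),interpolation=cv2.INTER_CUBIC)
a=np.hstack([crop("scene",245,190,80,60),crop("side",280,270,80,60)])
b=np.hstack([crop("scene",358,285,120,90),crop("side",270,158,80,60)])
cv2.imwrite("pics/crop0.png",np.vstack([a,b]))
E
```

```text
(no output)
```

View pics/crop0.png

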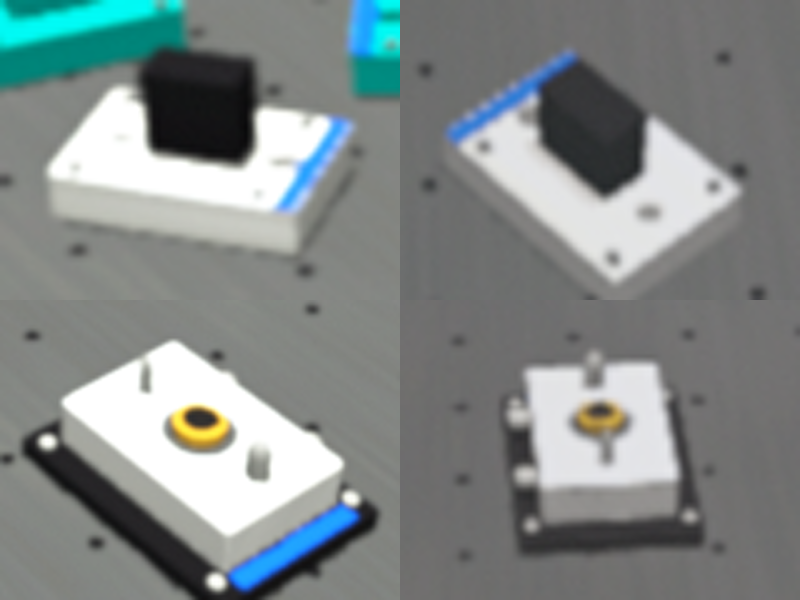

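The crops confirm the aluminium cover with black block, its blue stripe toward scene right and side upper left. The lower half's blue stripe and thick dowel are at the scene's lower right, which is the far end in the side view. Next I'll fit the poses from the corners.

```bash
cat > h.py <<'E'
import numpy as np,cv2
from scipy.optimize import least_squares
from scipy.spatial.transform import Rotation as R
def proj(c,P):
    return cv2.projectPoints(np.asarray(P,float).reshape(-1,1,3),c["rvec"],c["tvec"],np.array([[c["fx"],0,c["cx"]],[0,c["fy"],c["cy"]],[0,0,1]]),c["distortion"])[0][:,0]
def W(p,P,z0=0):
    x,y,t=p; P=np.asarray(P,float); c,s=np.cos(t),np.sin(t)
    return np.c_[x+c*P[:,0]-s*P[:,1], y+s*P[:,0]+c*P[:,1], P[:,2]+z0]
def fit(obs,p0,z0=0):
    # obs: list of (cam, model pts, pixels)
    f=lambda p: np.concatenate([(proj(c,W(p,M,z0))-np.asarray(u)).ravel() for c,M,u in obs])
    r=least_squares(f,p0,loss="soft_l1"); 
    return r.x,f(r.x).reshape(-1,2)
def back(c,uv,z):
    K=np.array([[c["fx"],0,c["cx"]],[0,c["fy"],c["cy"]],[0,0,1]])
    n=cv2.undistortPoints(np.array(uv,float).reshape(-1,1,2),K,c["distortion"])[:,0]
    Rm=cv2.Rodrigues(c["rvec"])[0]; o=-Rm.T@c["tvec"]; D=np.c_[n,np.ones(len(n))]@Rm
    return o+D*((z-o[2])/D[:,2])[:,None]
E
python3 - <<'E'
from h import *; import pickle
np.set_printoptions(precision=4,suppress=True)
d=pickle.load(open("c0.pkl","rb")); S,D=d["scene"],d["side"]
# cover: order blue(+y): (-40,60),(40,60),(40,-60),(-40,-60)
M=np.array([[-.04,.06,.024],[.04,.06,.024],[.04,-.06,.024],[-.04,-.06,.024]])
s=np.array([245,190])+.2*np.array([[355,122],[288,212],[48,180],[115,88]])
e=np.array([280,270])+.2*np.array([[47,137],[178,55],[340,190],[218,285]])
print(back(S,s,.024),back(D,e,.024))
c0=back(D,e,.024)
for name,obs in [("both",[(S,M,s),(D,M,e)]),("scene",[(S,M,s)]),("side",[(D,M,e)])]:
  for t in np.arange(4)*np.pi/2:
    p,r=fit(obs,[*c0.mean(0)[:2],t]); 
    if abs(r).max()<6: print(name,p,r.round(1).tolist())
M=np.array([[-.04,.06,.04],[.04,.06,.04],[.04,-.06,.04],[-.04,-.06,.04],[0,.04,.062],[0,-.04,.062]])
s=np.array([358,285])+.3*np.array([[343,165],[228,225],[62,102],[172,42],[259,147],[147,58]])
e=np.array([270,158])+.2*np.array([[124,70],[255,63],[278,175],[140,187],[195,53],[206,132]])
print(back(S,s,.04),back(D,e,.04))
c0=back(D,e,.04)
for name,obs in [("both",[(S,M,s),(D,M,e)]),("scene",[(S,M,s)]),("side",[(D,M,e)])]:
  for t in np.arange(4)*np.pi/2:
    p,r=fit(obs,[*c0.mean(0)[:2],t]); 
    if abs(r).max()<6: print(name,p,r.round(1).tolist())
for n,u,z in [("bottle cap",(270,274),.13),("cup",(231,260),.045),("va",(324,277),.045),("vb",(396,239),.045)]: print(n,back(S,[u],z))
for n,u,z in [("bottle cap",(384,188),.13),("cup",(391,260),.045),("va",(336,223),.045),("vb",(263,232),.045)]: print(n,back(D,[u],z))
E
```

```text
[[ 0.5058 -0.2104  0.024 ]
 [ 0.5739 -0.1607  0.024 ]
 [ 0.6486 -0.2482  0.024 ]
 [ 0.5821 -0.3058  0.024 ]] [[ 0.5105 -0.2177  0.024 ]
 [ 0.5761 -0.168   0.024 ]
 [ 0.646  -0.2583  0.024 ]
 [ 0.5849 -0.3105  0.024 ]]
both [ 0.5779 -0.2355  0.6641] [[-1.9, 0.0], [-0.2, -0.8], [-1.2, -2.1], [-0.8, -0.1], [-0.5, -1.5], [-1.6, -1.2], [0.2, -0.1], [-0.7, -1.1]]
both [ 0.5779 -0.2355  0.6641] [[-1.9, 0.0], [-0.2, -0.8], [-1.2, -2.1], [-0.8, -0.1], [-0.5, -1.5], [-1.6, -1.2], [0.2, -0.1], [-0.7, -1.1]]
both [ 0.5779 -0.2355  0.6641] [[-1.9, 0.0], [-0.2, -0.8], [-1.2, -2.1], [-0.8, -0.1], [-0.5, -1.5], [-1.6, -1.2], [0.2, -0.1], [-0.7, -1.1]]
both [ 0.5779 -0.2355  6.9473] [[-1.9, 0.0], [-0.2, -0.8], [-1.2, -2.1], [-0.8, -0.1], [-0.5, -1.5], [-1.6, -1.2], [0.2, -0.1], [-0.7, -1.1]]
scene [ 0.5775 -0.2317  0.6624] [[-0.8, 0.7], [0.9, -0.1], [-0.2, -1.5], [0.2, 0.5]]
scene [ 0.5775 -0.2317  0.6624] [[-0.8, 0.7], [0.9, -0.1], [-0.2, -1.5], [0.2, 0.5]]
scene [ 0.5775 -0.2317  0.6624] [[-0.8, 0.7], [0.9, -0.1], [-0.2, -1.5], [0.2, 0.5]]
scene [ 0.5775 -0.2317  6.9456] [[-0.8, 0.7], [0.9, -0.1], 
[... 1642 characters left out ...]
.5], [-0.2, 0.0]]
scene [0.5841 0.2264 6.3243] [[0.1, -0.2], [-0.2, 2.9], [-0.3, -0.2], [0.3, 0.1], [0.3, -1.5], [-0.2, 0.0]]
side [0.5841 0.2212 0.0416] [[0.3, -0.2], [-0.1, -0.2], [-0.0, 0.7], [0.2, -0.2], [-0.4, 0.2], [0.1, -0.1]]
side [0.5841 0.2212 0.0416] [[0.3, -0.2], [-0.1, -0.2], [-0.0, 0.7], [0.2, -0.2], [-0.4, 0.2], [0.1, -0.1]]
side [0.5841 0.2212 6.3248] [[0.3, -0.2], [-0.1, -0.2], [-0.0, 0.7], [0.2, -0.2], [-0.4, 0.2], [0.1, -0.1]]
bottle cap [[0.7731 0.0658 0.13  ]]
cup [[ 0.7631 -0.1265  0.045 ]]
va [[0.6425 0.0288 0.045 ]]
vb [[0.4449 0.0054 0.045 ]]
bottle cap [[0.7731 0.0615 0.13  ]]
cup [[ 0.7684 -0.1264  0.045 ]]
va [[0.6437 0.0237 0.045 ]]
vb [[ 0.4469 -0.0028  0.045 ]]
```

```bash
cat > plan.py <<'E'
from h import *
from station import ctrl
def plan(target,jaw,n,g,lag=True):
    """target TCP xyz, jaw: desired tool-y world heading (mod pi), n rows. prints rows in tool axes (measured start)"""
    o=ctrl.get_obs(); p=np.array(o["ee_pos"]); Rm=R.from_euler("xyz",o["eef_rot"]).as_matrix()
    print("t",o["time_s"],"p",p.round(4),"F",o["force"].round(2),"w",round(o["grip_width"],4),"q",o["qpos"].round(2))
    print("tool x",Rm[:,0].round(4),"tool y",Rm[:,1].round(4),"head",np.arctan2(Rm[1,1],Rm[0,1]).round(4))
    h=np.arctan2(Rm[1,1],Rm[0,1]); dh=(jaw-h+np.pi/2)%np.pi-np.pi/2
    # target rotation: x down, y heading
    th=h+dh; y=np.array([np.cos(th),np.sin(th),0]); x=np.array([0,0,-1.]); T=np.c_[x,y,np.cross(x,y)]
    rv=R.from_matrix(Rm.T@T).as_rotvec()/n
    d=(np.array(target)-p)/n; rows=[]; C=Rm.copy()
    for i in range(n):
        s=C.T@d*1000; rows.append([*s.round(1),*rv.round(4),g]); C=C@R.from_rotvec(rv).as_matrix()
    print("dh",dh); print([list(map(float,r)) for r in rows])
E
python3 -c "
from plan import *
plan([.578,-.2355,.21],.664,10,94)
import pickle
d=pickle.load(open('c0.pkl','rb'))['wrist']; Rm=cv2.Rodrigues(d['rvec'])[0]; print('cam pos',-Rm.T@d['tvec'],'axis',Rm[2])"
```

```text
t 0.15 p [ 0.2479 -0.4907  0.205 ] F [-0.04 -0.31  0.51] w 0.0943 q [-1.17  0.3   1.52  0.    1.32 -0.07]
tool x [-3.e-04  8.e-04 -1.e+00] tool y [ 4.509e-01 -8.926e-01 -8.000e-04] head -1.103
dh -1.3745907880771657
[[-0.5, -7.9, -41.0, 0.1375, 0.0001, 0.0001, 94.0], [-0.5, -13.4, -39.5, 0.1375, 0.0001, 0.0001, 94.0], [-0.5, -18.7, -37.3, 0.1375, 0.0001, 0.0001, 94.0], [-0.5, -23.7, -34.4, 0.1375, 0.0001, 0.0001, 94.0], [-0.5, -28.1, -30.8, 0.1375, 0.0001, 0.0001, 94.0], [-0.5, -32.1, -26.7, 0.1375, 0.0001, 0.0001, 94.0], [-0.5, -35.4, -22.0, 0.1375, 0.0001, 0.0001, 94.0], [-0.5, -38.1, -16.9, 0.1375, 0.0001, 0.0001, 94.0], [-0.5, -40.1, -11.6, 0.1375, 0.0001, 0.0001, 94.0], [-0.5, -41.3, -6.0, 0.1375, 0.0001, 0.0001, 94.0]]
cam pos [ 0.32378666 -0.45355464  0.38440773] axis [-0.25805776 -0.12825262 -0.95757896]
```

```bash
sed -i 's/def plan(target,jaw,n,g,lag=True)/def plan(target,jaw,n,g,exact=False)/; s/dh=(jaw-h+np.pi\/2)%np.pi-np.pi\/2/dh=((jaw-h+np.pi)%(2*np.pi)-np.pi) if exact else (jaw-h+np.pi\/2)%np.pi-np.pi\/2/' plan.py
python3 -c "
from plan import *
plan([.578,-.2355,.22],.664,16,94,True)"
```

```text
t 0.15 p [ 0.2479 -0.4907  0.205 ] F [-0.04 -0.31  0.51] w 0.0943 q [-1.17  0.3   1.52  0.    1.32 -0.07]
tool x [-3.e-04  8.e-04 -1.e+00] tool y [ 4.509e-01 -8.926e-01 -8.000e-04] head -1.103
dh 1.7670018655126274
[[-0.9, -4.9, -25.6, -0.1104, -0.0, 0.0, 94.0], [-0.9, -2.1, -26.0, -0.1104, -0.0, 0.0, 94.0], [-0.9, 0.8, -26.1, -0.1104, -0.0, 0.0, 94.0], [-0.9, 3.7, -25.8, -0.1104, -0.0, 0.0, 94.0], [-0.9, 6.5, -25.3, -0.1104, -0.0, 0.0, 94.0], [-0.9, 9.2, -24.4, -0.1104, -0.0, 0.0, 94.0], [-0.9, 11.9, -23.2, -0.1104, -0.0, 0.0, 94.0], [-0.9, 14.3, -21.8, -0.1104, -0.0, 0.0, 94.0], [-0.9, 16.7, -20.1, -0.1104, -0.0, 0.0, 94.0], [-0.9, 18.8, -18.1, -0.1104, -0.0, 0.0, 94.0], [-0.9, 20.7, -15.9, -0.1104, -0.0, 0.0, 94.0], [-0.9, 22.3, -13.6, -0.1104, -0.0, 0.0, 94.0], [-0.9, 23.6, -11.0, -0.1104, -0.0, 0.0, 94.0], [-0.9, 24.7, -8.3, -0.1104, -0.0, 0.0, 94.0], [-0.9, 25.5, -5.6, -0.1104, -0.0, 0.0, 94.0], [-0.9, 25.9, -2.7, -0.1104, -0.0, 0.0, 94.0]]
```

Request:
play_rows(
  deltas=[
    [[-1, -5, -25.5, -0.11, 0, 0, 94], [-1, -2, -26, -0.11, 0, 0, 94], [-1, 1, -26, -0.11, 0, 0, 94], [-1, 3.5, -26, -0.11, 0, 0, 94], [-1, 6.5, -25.5, -0.11, 0, 0, 94], [-1, 9, -24.5, -0.11, 0, 0, 94], [-1, 12, -23, -0.11, 0, 0, 94], [-1, 14.5, -22, -0.11, 0, 0, 94], [-1, 16.5, -20, -0.11, 0, 0, 94], [-1, 19, -18, -0.11, 0, 0, 94]],
  ],
)

```text
time_s: 1.15
ee_pos: [0.4556, -0.3309, 0.2153]
eef_rot: [-2.209, 1.57, 2.505]
force: [0.3, 0.3, 0.4]
grip_width: 0.0937
```

Request:
play_rows(
  deltas=[
    [[-1, 20.5, -16, -0.11, 0, 0, 94], [-1, 22.5, -13.5, -0.11, 0, 0, 94], [-1, 23.5, -11, -0.11, 0, 0, 94], [-1, 24.5, -8.5, -0.11, 0, 0, 94], [-1, 25.5, -5.5, -0.11, 0, 0, 94], [-1, 26, -2.5, -0.11, 0, 0, 94], [0, 0, 0, 0, 0, 0, 94], [0, 0, 0, 0, 0, 0, 94]],
  ],
)

```text
time_s: 1.95
ee_pos: [0.579, -0.2366, 0.2209]
eef_rot: [-2.511, 1.57, 2.857]
force: [0.5, 0.4, -0.0]
grip_width: 0.0936
```

```bash
python3 - <<'E'
from plan import *; from station import viewer; import pickle
plan([.578,-.2355,.22],.664,1,94,True)
c=viewer.camera("wrist"); pickle.dump(c,open("w1.pkl","wb"))
im=c["img"][:,:,::-1].copy(); cv2.imwrite("pics/w1.png",im)
E
```

```text
t 1.95 p [ 0.579  -0.2366  0.2209] F [ 0.47  0.43 -0.01] w 0.0936 q [-0.45  0.46  1.26 -0.    1.42 -1.1 ]
tool x [-8.e-04  2.e-04 -1.e+00] tool y [ 7.925e-01  6.099e-01 -5.000e-04] head 0.6559
dh 0.008065725671009272
[[0.9, -0.1, -1.5, -0.0081, -0.0007, 0.0005, 94.0]]
```

View pics/w1.png

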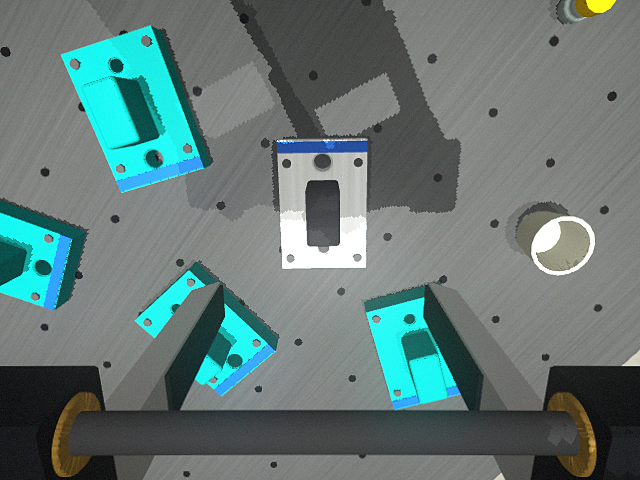

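The wrist view shows the aluminium cover centred at about (322,204), with its blue stripe at the top. Its corners are roughly (277,140), (368,139), (366,268) and (283,268), with holes at (322,162) and (323,249).

```bash
python3 - <<'E'
from h import *; import pickle
np.set_printoptions(precision=4,suppress=True)
c=pickle.load(open("w1.pkl","rb"))
im=c["img"][:,:,::-1]
cv2.imwrite("pics/w1c.png",cv2.resize(im[130:280,250:400],(600,600),interpolation=cv2.INTER_CUBIC))
M=np.array([[-.04,.06,.024],[.04,.06,.024],[.04,-.06,.024],[-.04,-.06,.024],[0,.04,.024],[0,-.04,.024]])
u=[[277,140],[368,139],[366,268],[283,268],[322,162],[323,249]]
print(back(c,u,.024))
for sgn in [0.664]:
    p,r=fit([(c,M,u)],[.578,-.2355,sgn]); print(p,r.round(1).tolist())
E
```

```text
[[ 0.5091 -0.2133  0.024 ]
 [ 0.5721 -0.1637  0.024 ]
 [ 0.6473 -0.2586  0.024 ]
 [ 0.5839 -0.3074  0.024 ]
 [ 0.5522 -0.2043  0.024 ]
 [ 0.6027 -0.2686  0.024 ]]
[ 0.5778 -0.2359  0.668 ] [[-0.1, 0.4], [-0.2, 0.2], [-0.5, -0.9], [-0.5, 0.1], [0.6, 0.8], [0.7, -1.2]]
```

View pics/w1c.png

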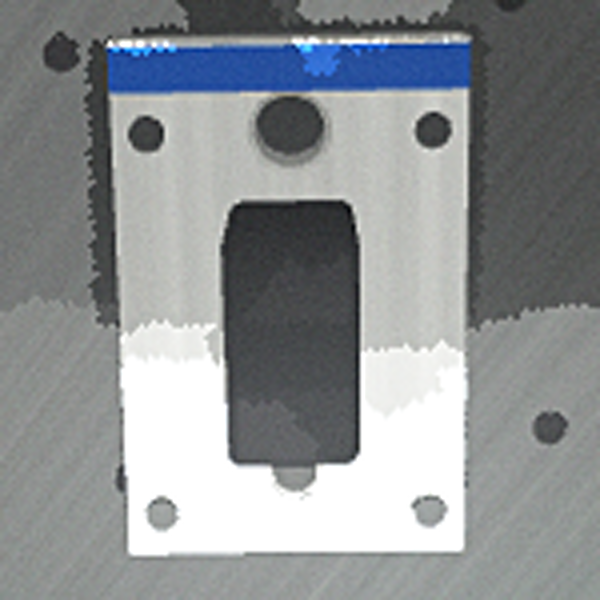

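```bash
python3 -c "
from plan import *
plan([.5778,-.2358,.030],.667,8,94,True)"
```

```text
t 2.0 p [ 0.5786 -0.2371  0.2211] F [-0.18  0.04 -0.37] w 0.0943 q [-0.45  0.46  1.26 -0.    1.42 -1.1 ]
tool x [-7.e-04  1.e-04 -1.e+00] tool y [ 7.930e-01  6.092e-01 -4.000e-04] head 0.655
dh 0.01195231215910919
[[23.9, 0.0, -0.2, -0.0015, -0.0001, 0.0001, 94.0], [23.9, 0.0, -0.2, -0.0015, -0.0001, 0.0001, 94.0], [23.9, 0.0, -0.2, -0.0015, -0.0001, 0.0001, 94.0], [23.9, 0.0, -0.2, -0.0015, -0.0001, 0.0001, 94.0], [23.9, 0.0, -0.2, -0.0015, -0.0001, 0.0001, 94.0], [23.9, 0.0, -0.2, -0.0015, -0.0001, 0.0001, 94.0], [23.9, 0.0, -0.2, -0.0015, -0.0001, 0.0001, 94.0], [23.9, 0.0, -0.2, -0.0015, -0.0001, 0.0001, 94.0]]
```

Request:
play_rows(
  deltas=[
    [[24, 0, -0.2, -0.0015, 0, 0, 94], [24, 0, -0.2, -0.0015, 0, 0, 94], [24, 0, -0.2, -0.0015, 0, 0, 94], [24, 0, -0.2, -0.0015, 0, 0, 94], [24, 0, -0.2, -0.0015, 0, 0, 94], [24, 0, -0.2, -0.0015, 0, 0, 94], [24, 0, -0.2, -0.0015, 0, 0, 94], [20, 0, -0.2, -0.0015, 0, 0, 94], [0, 0, 0, 0, 0, 0, 94], [0, 0, 0, 0, 0, 0, 94]],
  ],
)

```text
time_s: 3.0
ee_pos: [0.5779, -0.2362, 0.0342]
eef_rot: [0.212, 1.571, -0.691]
force: [0.3, -0.0, 0.4]
grip_width: 0.0941
```

```bash
python3 - <<'E'
from plan import *; from station import viewer; import pickle
plan([.5778,-.2358,.030],.667,1,94,True)
c=viewer.camera("wrist")
im=c["img"][:,:,::-1].copy(); cv2.imwrite("pics/w2.png",im)
E
```

```text
t 3.0 p [ 0.5779 -0.2362  0.0342] F [ 0.31 -0.04  0.37] w 0.0941 q [-0.45  0.64  1.44 -0.    1.06 -1.11]
tool x [ 1.e-04 -1.e-04 -1.e+00] tool y [0.7855 0.6189 0.    ] head 0.6673
dh -0.0002829036632023829
[[4.2, 0.2, -0.3, 0.0003, 0.0002, -0.0, 94.0]]
```

View pics/w2.png

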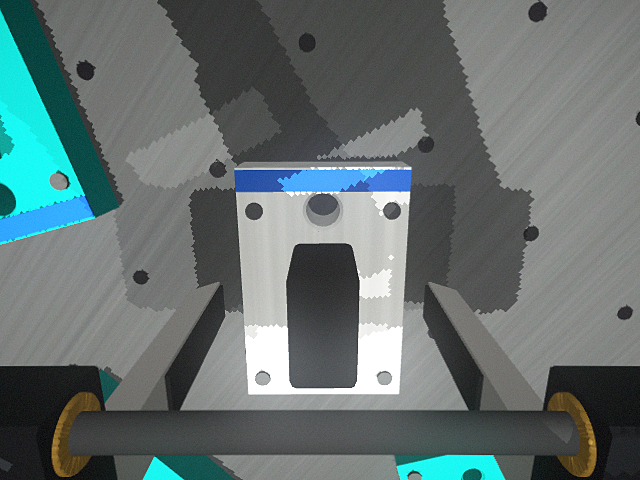

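The fingers straddle the block and it is centred, with block middle about (322,315). I'll lower 4 mm and close.

Request:
play_rows(
  deltas=[
    [[4, 0, 0, 0, 0, 0, 94], [0, 0, 0, 0, 0, 0, 24], [0, 0, 0, 0, 0, 0, 24], [0, 0, 0, 0, 0, 0, 24], [0, 0, 0, 0, 0, 0, 24], [0, 0, 0, 0, 0, 0, 24], [0, 0, 0, 0, 0, 0, 24], [0, 0, 0, 0, 0, 0, 24], [0, 0, 0, 0, 0, 0, 24], [0, 0, 0, 0, 0, 0, 24]],
  ],
  grip_force=50,
)

```text
time_s: 4.05
ee_pos: [0.5781, -0.2356, 0.0294]
eef_rot: [-1.802, 1.571, -2.704]
force: [-1.7, -0.5, 1.2]
grip_width: 0.0274
```

Request:
play_rows(
  deltas=[
    [[-8, 0, 0, 0, 0, 0, 24], [-20, 0, 0, 0, 0, 0, 24], [-25, 0, 0, 0, 0, 0, 24], [-25, 0, 0, 0, 0, 0, 24], [-25, 0, 0, 0, 0, 0, 24], [-25, 0, 0, 0, 0, 0, 24], [-25, 0, 0, 0, 0, 0, 24], [-20, 0, 0, 0, 0, 0, 24], [0, 0, 0, 0, 0, 0, 24], [0, 0, 0, 0, 0, 0, 24]],
  ],
)

```text
time_s: 5.05
ee_pos: [0.5779, -0.2353, 0.2017]
eef_rot: [-2.732, 1.57, 2.649]
force: [0.2, 0.3, -5.6]
grip_width: 0.0275
```

```bash
python3 - <<'E'
from plan import *; from station import viewer; import pickle
plan([.5841,.18,.20],.0415,10,24,True)
c=viewer.camera("wrist");pickle.dump(c,open("w3.pkl","wb"))
im=c["img"][:,:,::-1].copy(); cv2.imwrite("pics/w3.png",im)
E
```

```text
t 5.05 p [ 0.5779 -0.2353  0.2017] F [ 0.19  0.28 -5.57] w 0.0275 q [-0.45  0.47  1.3   0.    1.38 -1.11]
tool x [-7.e-04  4.e-04 -1.e+00] tool y [ 7.844e-01  6.202e-01 -3.000e-04] head 0.669
dh -0.6275313664044591
[[0.2, 26.2, -32.2, 0.0628, -0.0001, 0.0001, 24.0], [0.2, 24.2, -33.8, 0.0628, -0.0001, 0.0001, 24.0], [0.2, 22.0, -35.2, 0.0628, -0.0001, 0.0001, 24.0], [0.2, 19.8, -36.5, 0.0628, -0.0001, 0.0001, 24.0], [0.2, 17.4, -37.7, 0.0628, -0.0001, 0.0001, 24.0], [0.2, 15.0, -38.7, 0.0628, -0.0001, 0.0001, 24.0], [0.2, 12.6, -39.6, 0.0628, -0.0001, 0.0001, 24.0], [0.2, 10.1, -40.3, 0.0628, -0.0001, 0.0001, 24.0], [0.2, 7.5, -40.9, 0.0628, -0.0001, 0.0001, 24.0], [0.2, 4.9, -41.2, 0.0628, -0.0001, 0.0001, 24.0]]
```

View pics/w3.png

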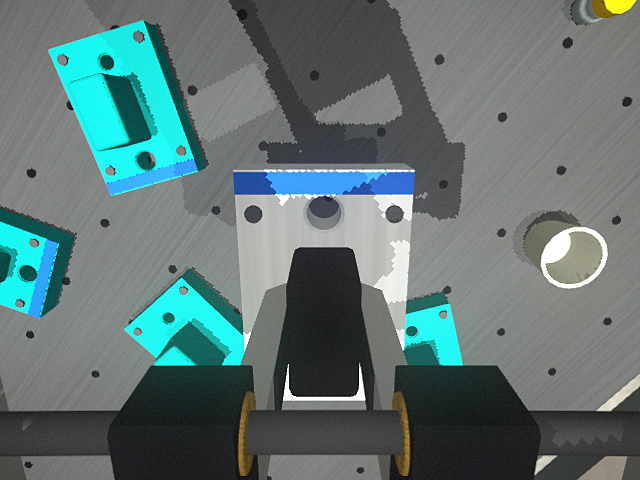

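The cover is held level in the wrist view, with its blue edge at row 171 (234→414) and the big hole at (324,211). I'll move over to a point short of the lower half.

Request:
play_rows(
  deltas=[
    [[0, 26, -32, 0.063, 0, 0, 24], [0, 24, -34, 0.063, 0, 0, 24], [0, 22, -35, 0.063, 0, 0, 24], [0, 20, -36.5, 0.063, 0, 0, 24], [0, 17.5, -37.5, 0.063, 0, 0, 24], [0, 15, -38.5, 0.063, 0, 0, 24], [0, 12.5, -39.5, 0.063, 0, 0, 24], [0, 10, -40, 0.063, 0, 0, 24], [0, 7.5, -41, 0.063, 0, 0, 24], [0, 5, -41, 0.062, 0, 0, 24]],
  ],
)

```text
time_s: 6.1
ee_pos: [0.5843, 0.1802, 0.2008]
eef_rot: [-1.351, 1.568, -2.884]
force: [0.3, 0.3, -4.8]
grip_width: 0.0277
```

Request:
play_rows(
  deltas=[
    [[0, 0, 0, 0, 0, 0, 24], [0, 0, 0, 0, 0, 0, 24], [0, 0, 0, 0, 0, 0, 24]],
  ],
)

```text
time_s: 6.4
ee_pos: [0.5848, 0.1778, 0.2015]
eef_rot: [-1.257, 1.569, -2.788]
force: [-0.3, -0.2, -4.5]
grip_width: 0.0275
```

```bash
python3 - <<'E'
from plan import *; from station import viewer; import pickle
plan([.5841,.224,.20],.0415,4,24,True)
d={}
for n in ["wrist","scene","side"]:
    c=viewer.camera(n); d[n]=c; cv2.imwrite(f"pics/{n}4.png",c["img"][:,:,::-1])
pickle.dump(d,open("c4.pkl","wb"))
E
```

```text
t 6.4 p [0.5848 0.1778 0.2015] F [-0.28 -0.23 -4.54] w 0.0275 q [ 0.24  0.44  1.34 -0.    1.36  0.2 ]
tool x [-1.5e-03 -6.0e-04 -1.0e+00] tool y [ 0.9992  0.0398 -0.0015] head 0.0398
dh 0.0017134458489014293
[[0.4, 0.3, -11.5, -0.0004, 0.0001, 0.0004, 24.0], [0.4, 0.3, -11.5, -0.0004, 0.0001, 0.0004, 24.0], [0.4, 0.3, -11.5, -0.0004, 0.0001, 0.0004, 24.0], [0.4, 0.3, -11.5, -0.0004, 0.0001, 0.0004, 24.0]]
```

View pics/wrist4.png

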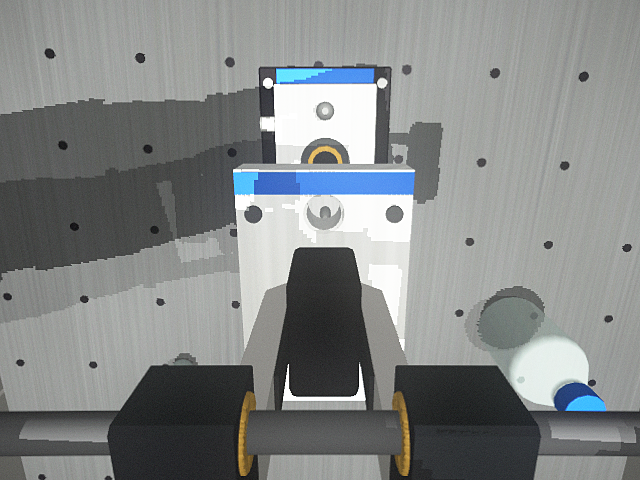

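View pics/scene4.png

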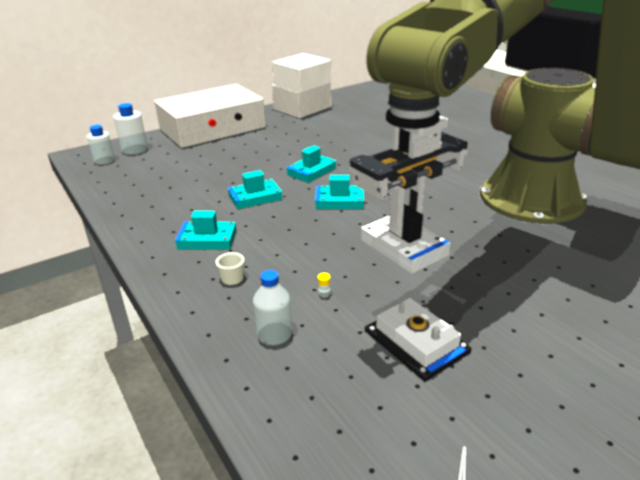

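View pics/side4.png

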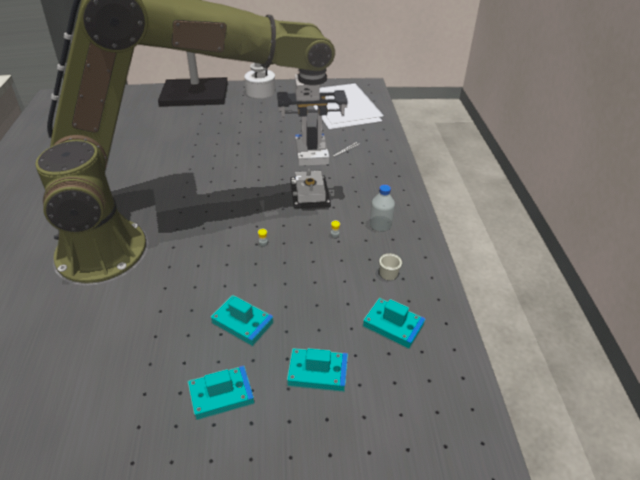

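The wrist view shows both blue stripes toward the top. The thick dowel is at (325,110), the lower plate's far corners are about (260,67) and (391,67), and the cover's big hole is at (324,212). I'll enlarge this for a relative measurement.

```bash
python3 - <<'E'
import pickle,cv2
im=pickle.load(open("c4.pkl","rb"))["wrist"]["img"][:,:,::-1]
cv2.imwrite("pics/w4c.png",cv2.resize(im[60:180,240:400],(800,600),interpolation=cv2.INTER_CUBIC))
cv2.imwrite("pics/w4d.png",cv2.resize(im[155:305,225:425],(800,600),interpolation=cv2.INTER_CUBIC))
E
```

```text
(no output)
```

View pics/w4c.png

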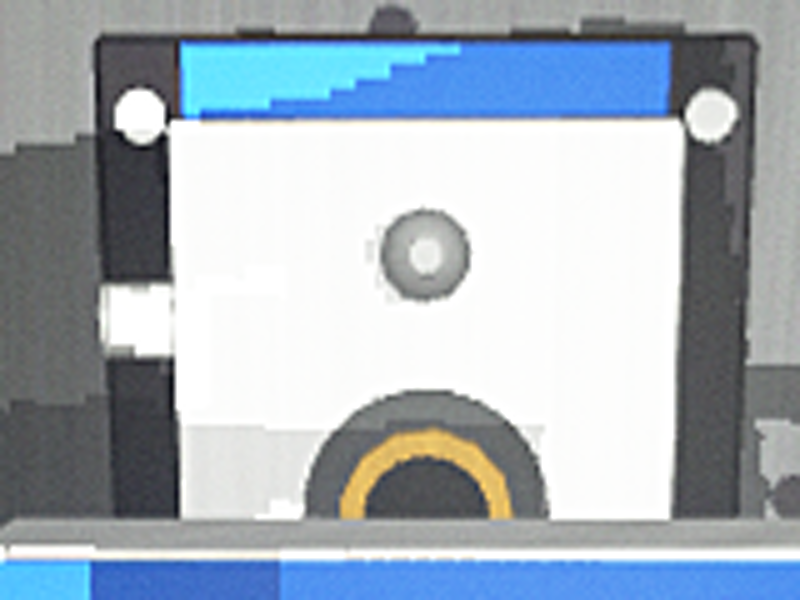

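View pics/w4d.png

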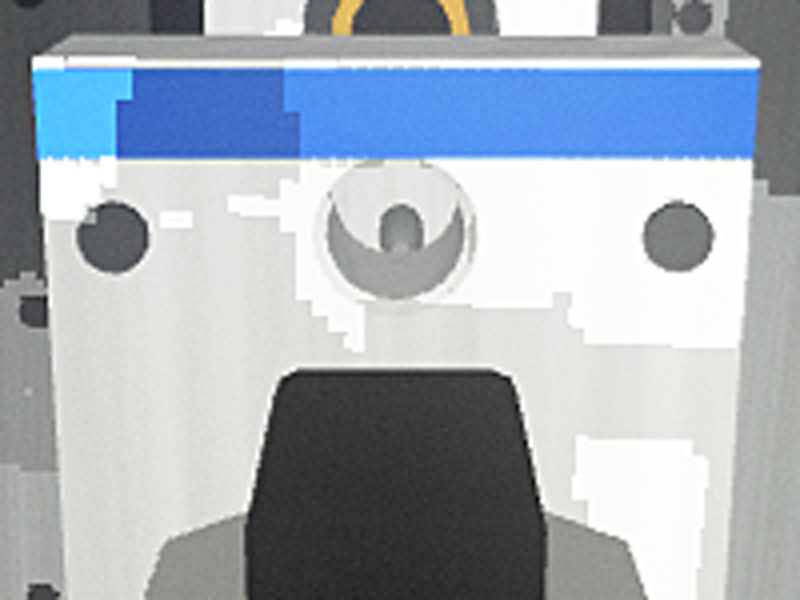

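```bash
python3 - <<'E'
from h import *; import pickle
np.set_printoptions(precision=4,suppress=True)
c=pickle.load(open("c4.pkl","rb"))["wrist"]
ML=[[-.04,.06,.04],[.04,.06,.04],[-.055,.075,.012],[.055,.075,.012],[0,.04,.054]]
u=[[273.6,84],[376.8,84],[259.4,67.4],[391.4,67.4],[325,111]]
p,r=fit([(c,ML,u)],[.584,.224,.04]); print("lower",p,r.round(1).tolist())
MC=[[-.04,.06,.024],[.04,.06,.024],[-.04,.06,0],[.04,.06,0],[0,.04,.024]]
v=[[233,170.5],[415,170.5],[243.7,164],[406.2,164],[323.9,213.3]]
pc,r=fit([(c,MC,v)],[.584,.18,.04],.1721); print("cover",pc,r.round(1).tolist())
# free height
f=lambda q:(proj(c,W(q[:3],MC,q[3]))-np.array(v)).ravel()
q=least_squares(f,[*pc,.172]).x; print("free z",q)
f=lambda q:(proj(c,W(q[:3],ML,q[3]))-np.array(u)).ravel()
q2=least_squares(f,[*p,0]).x; print("lower free z",q2)
# initial grasp: cover-to-tcp expected
E
```

```text
lower [0.5843 0.2226 0.0388] [[-0.5, 0.2], [0.5, 0.3], [-1.2, -0.5], [0.7, -0.4], [0.2, 0.5]]
cover [0.5854 0.1774 0.0393] [[0.6, -0.3], [-0.1, -0.2], [-0.0, -0.2], [-1.4, -0.1], [0.3, 1.1]]
free z [0.5854 0.1776 0.0392 0.1728]
lower free z [ 0.5843  0.223   0.0386 -0.0048]
```

Relative fit: the lower half is at (0.5843, 0.2226) with yaw 0.039, and the cover at (0.5854, 0.1774) with yaw 0.039. I'll move about 45 mm in +y and −1 mm in x, then descend to about 12 mm above the dowel tips.

Request:
play_rows(
  deltas=[
    [[0, 0.2, -11.3, 0, 0, 0, 24], [0, 0.2, -11.3, 0, 0, 0, 24], [0, 0.2, -11.3, 0, 0, 0, 24], [0, 0.2, -11.3, 0, 0, 0, 24], [25, 0, 0, 0, 0, 0, 24], [25, 0, 0, 0, 0, 0, 24], [25, 0, 0, 0, 0, 0, 24], [23, 0, 0, 0, 0, 0, 24], [0, 0, 0, 0, 0, 0, 24], [0, 0, 0, 0, 0, 0, 24]],
  ],
)

```text
time_s: 7.55
ee_pos: [0.5842, 0.2244, 0.1051]
eef_rot: [2.051, 1.571, 0.521]
force: [0.4, 0.9, -4.0]
grip_width: 0.0279
```

```bash
python3 - <<'E'
from plan import *; from station import viewer; import pickle
plan([.5838,.223,.0994],.0395,1,24,True)
d={}
for n in ["wrist","scene","side"]:
    c=viewer.camera(n); d[n]=c
pickle.dump(d,open("c5.pkl","wb"))
r=lambda n,x,y,w,h:cv2.resize(d[n]["img"][y:y+h,x:x+w,::-1],(400,300),interpolation=cv2.INTER_CUBIC)
cv2.imwrite("pics/c5.png",np.vstack([np.hstack([r("wrist",270,180,100,75),r("wrist",200,60,240,180)]),np.hstack([r("scene",340,260,160,120),r("side",250,130,120,90)])]))
E
```

```text
t 7.55 p [0.5842 0.2244 0.1051] F [ 0.44  0.91 -4.02] w 0.0279 q [0.31 0.56 1.39 0.   1.19 0.27]
tool x [ 2.e-04  1.e-04 -1.e+00] tool y [9.992e-01 4.040e-02 2.000e-04] head 0.0404
dh -0.0009339911198100737
[[5.7, -0.5, 1.4, 0.0009, -0.0001, -0.0002, 24.0]]
```

View pics/c5.png

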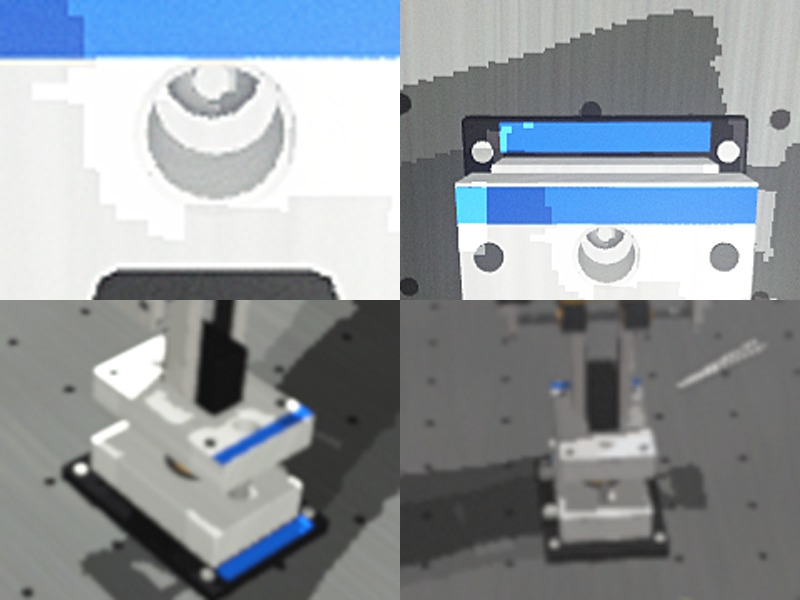

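The dowel is visible through the big hole, slightly left of its centre in the image. I'll measure it on larger crops.

```bash
python3 - <<'E'
import pickle,cv2
im=pickle.load(open("c5.pkl","rb"))["wrist"]["img"][:,:,::-1]
cv2.imwrite("pics/w5c.png",cv2.resize(im[120:270,225:425],(800,600),interpolation=cv2.INTER_CUBIC))
cv2.imwrite("pics/w5d.png",cv2.resize(im[185:245,285:365],(800,600),interpolation=cv2.INTER_CUBIC))
E
```

```text
(no output)
```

View pics/w5c.png

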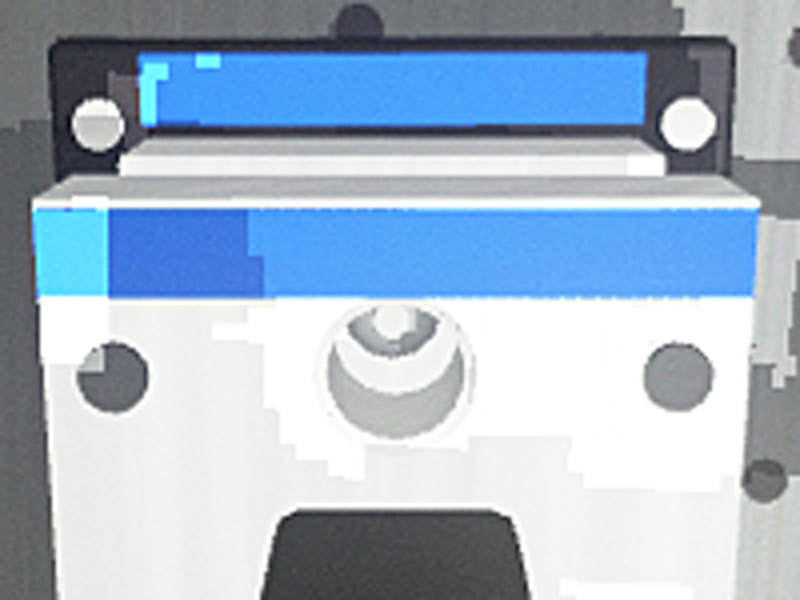

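View pics/w5d.png

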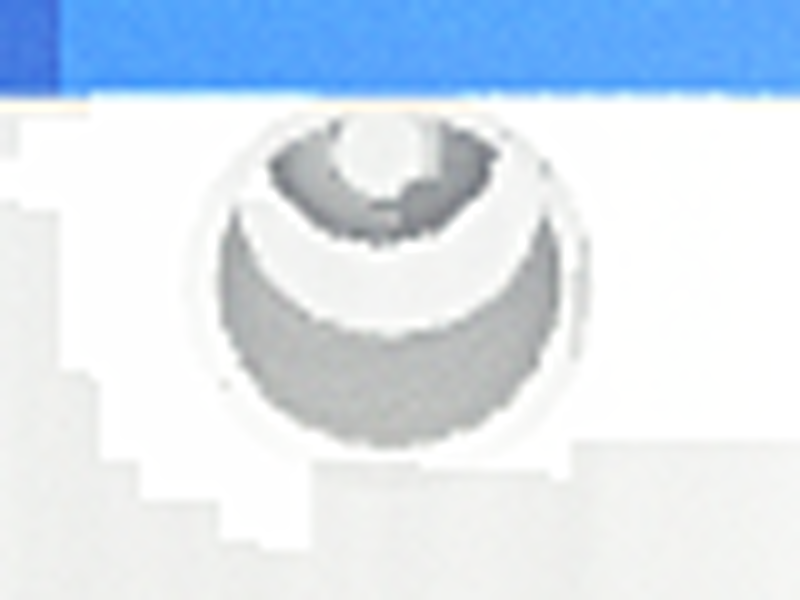

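```bash
python3 - <<'E'
from h import *; import pickle
np.set_printoptions(precision=4,suppress=True)
c=pickle.load(open("c5.pkl","rb"))["wrist"]
ML=[[-.04,.06,.04],[.04,.06,.04],[-.055,.075,.012],[.055,.075,.012],[0,.04,.062]]
u=[[255,158.7],[391.2,158.7],[237.5,130],[408.7,130],[323.7,200]]
p,r=fit([(c,ML,u)],[.584,.224,.04]); print("lower",p,r.round(1).tolist())
MC=[[-.04,.06,.024],[.04,.06,.024],[-.04,.06,0],[.04,.06,0],[0,.04,.024]]
v=[[233,170.7],[415,170.7],[243,164],[407,164],[324,213.3]]
pc,r=fit([(c,MC,v)],[.584,.224,.04],.1051-.0294); print("cover",pc,r.round(1).tolist())
a=W(p,[[0,.04,0]])[0]; b=W(pc,[[0,.04,0]])[0]; print("dowel-hole (world mm)",(a-b)*1000)
E
```

```text
lower [0.5845 0.2229 0.0406] [[-0.7, -0.0], [1.2, -0.1], [-1.0, 0.0], [1.6, -0.1], [-0.3, 0.3]]
cover [0.5847 0.224  0.0399] [[0.5, -0.4], [-0.2, -0.4], [0.5, -0.1], [-2.4, -0.0], [0.1, 1.2]]
dowel-hole (world mm) [-0.3034 -1.0986  0.    ]
```

Offset is −0.3 mm in x and −1.1 mm in y. I'll correct that and descend into the dowel tapers, watching force.

Request:
play_rows(
  deltas=[
    [[0, -0.3, 1.1, 0, 0, 0, 24], [5, 0, 0, 0, 0, 0, 24], [5, 0, 0, 0, 0, 0, 24], [4, 0, 0, 0, 0, 0, 24], [3, 0, 0, 0, 0, 0, 24], [2, 0, 0, 0, 0, 0, 24], [2, 0, 0, 0, 0, 0, 24], [0, 0, 0, 0, 0, 0, 24], [0, 0, 0, 0, 0, 0, 24]],
  ],
)

```text
time_s: 8.6
ee_pos: [0.5839, 0.2227, 0.0836]
eef_rot: [2.06, 1.571, 0.529]
force: [-0.5, 0.0, -3.5]
grip_width: 0.0275
```

```bash
python3 - <<'E'
from plan import *; from station import viewer; import pickle
plan([.5842,.2232,.0774],.0405,1,24,True)
print(ctrl.get_obs()["moment"])
d={}
for n in ["wrist","scene","side"]:
    c=viewer.camera(n); d[n]=c
pickle.dump(d,open("c6.pkl","wb"))
r=lambda n,x,y,w,h:cv2.resize(d[n]["img"][y:y+h,x:x+w,::-1],(400,300),interpolation=cv2.INTER_CUBIC)
cv2.imwrite("pics/c6.png",np.vstack([np.hstack([r("wrist",270,180,100,75),r("wrist",200,60,240,180)]),np.hstack([r("scene",340,260,160,120),r("side",250,130,120,90)])]))
E
```

```text
t 8.6 p [0.5839 0.2227 0.0836] F [-0.53  0.03 -3.52] w 0.0275 q [0.31 0.58 1.41 0.   1.15 0.27]
tool x [ 2.e-04  1.e-04 -1.e+00] tool y [9.992e-01 4.000e-02 2.000e-04] head 0.04
dh 0.0004656327967160756
[[6.2, 0.4, -0.4, -0.0005, -0.0001, -0.0002, 24.0]]
[-0.04272218 -0.04471437  0.00672234]
```

View pics/c6.png

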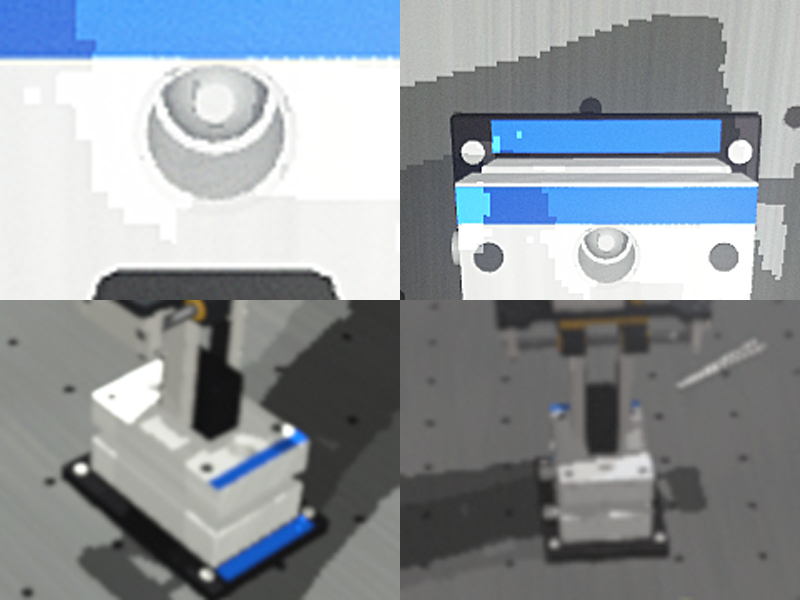

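The dowel tip is centred in the big hole with no side force. Continuing to plunger contact.

Request:
play_rows(
  deltas=[
    [[1.5, 0, 0, 0, 0, 0, 24], [1.5, 0, 0, 0, 0, 0, 24], [1.5, 0, 0, 0, 0, 0, 24], [1.5, 0, 0, 0, 0, 0, 24], [0, 0, 0, 0, 0, 0, 24], [0, 0, 0, 0, 0, 0, 24]],
  ],
)

```text
time_s: 9.35
ee_pos: [0.5838, 0.2227, 0.0775]
eef_rot: [2.167, 1.571, 0.636]
force: [-0.5, 0.7, -3.8]
grip_width: 0.0275
```

Request:
play_rows(
  deltas=[
    [[1.5, 0, 0, 0, 0, 0, 24], [1.5, 0, 0, 0, 0, 0, 24], [0, 0, 0, 0, 0, 0, 24], [0, 0, 0, 0, 0, 0, 24]],
  ],
  grip_force=60,
)

```text
time_s: 9.75
ee_pos: [0.5839, 0.2227, 0.0748]
eef_rot: [1.851, 1.57, 0.321]
force: [-2.6, -1.8, 4.8]
grip_width: 0.0276
```

Request:
play_rows(
  deltas=[
    [[1.5, 0, 0, 0, 0, 0, 24], [1.5, 0, 0, 0, 0, 0, 24], [1.2, 0, 0, 0, 0, 0, 24], [0, 0, 0, 0, 0, 0, 24], [0, 0, 0, 0, 0, 0, 24]],
  ],
)

```text
time_s: 10.25
ee_pos: [0.5839, 0.2228, 0.0707]
eef_rot: [1.885, 1.57, 0.354]
force: [-4.1, -1.7, 6.9]
grip_width: 0.0275
```

Request:
play_rows(
  deltas=[
    [[0.5, -0.3, 0, 0, 0, 0, 24], [0.5, 0, 0, 0, 0, 0, 24], [0.5, 0, 0, 0, 0, 0, 24], [0, 0, 0, 0, 0, 0, 24], [0, 0, 0, 0, 0, 0, 24]],
  ],
)

```text
time_s: 10.75
ee_pos: [0.5839, 0.2227, 0.0695]
eef_rot: [1.747, 1.57, 0.216]
force: [-2.9, -0.2, 8.0]
grip_width: 0.028
```

Request:
play_rows(
  deltas=[
    [[0.5, -0.2, 0, 0, 0, 0, 24], [0.5, 0, 0, 0, 0, 0, 24], [0, 0, 0, 0, 0, 0, 24], [0, 0, 0, 0, 0, 0, 24]],
  ],
)

```text
time_s: 11.15
ee_pos: [0.5839, 0.2227, 0.0694]
eef_rot: [1.794, 1.569, 0.263]
force: [-4.9, -3.0, 15.3]
grip_width: 0.0276
```

Request:
play_rows(
  deltas=[
    [[0.5, -0.3, 0.2, 0, 0, 0, 24], [0.5, 0, 0, 0, 0, 0, 24], [0.5, 0, 0, 0, 0, 0, 24], [0.5, 0, 0, 0, 0, 0, 24], [0, 0, 0, 0, 0, 0, 24], [0, 0, 0, 0, 0, 0, 24], [0, 0, 0, 0, 0, 0, 24]],
  ],
)

```text
time_s: 11.85
ee_pos: [0.5839, 0.2227, 0.0694]
eef_rot: [1.857, 1.568, 0.326]
force: [-10.8, -4.1, 33.1]
grip_width: 0.0276
```

```bash
python3 - <<'E'
from plan import *; from station import viewer; import pickle
plan([.5842,.2232,.0694],.0405,1,24,True)
o=ctrl.get_obs();print(o["moment"],o["force"],o["joint_vel"].round(4))
d={}
for n in ["wrist","scene","side"]:
    c=viewer.camera(n); d[n]=c
pickle.dump(d,open("c7.pkl","wb"))
r=lambda n,x,y,w,h:cv2.resize(d[n]["img"][y:y+h,x:x+w,::-1],(400,300),interpolation=cv2.INTER_CUBIC)
cv2.imwrite("pics/c7.png",np.vstack([np.hstack([r("wrist",270,180,100,75),r("wrist",200,60,240,180)]),np.hstack([r("scene",360,280,120,90),r("side",270,145,80,60)])]))
cv2.imwrite("pics/scene7.png",d["scene"]["img"][:,:,::-1])
E
```

```text
t 11.85 p [0.5839 0.2227 0.0694] F [-10.84  -4.11  33.05] w 0.0276 q [0.31 0.6  1.43 0.   1.12 0.27]
tool x [ 0.0031  0.0011 -1.    ] tool y [0.9992 0.0399 0.0032] head 0.0399
dh 0.0005565267887845948
[[-0.0, 0.3, -0.4, -0.0006, -0.0009, -0.0032, 24.0]]
[-0.90709132  3.12455458 -0.02573328] [-10.84459499  -4.11329833  33.05011578] [-0.0004  0.0004  0.0007  0.0007  0.0007  0.0007]
```

View pics/c7.png

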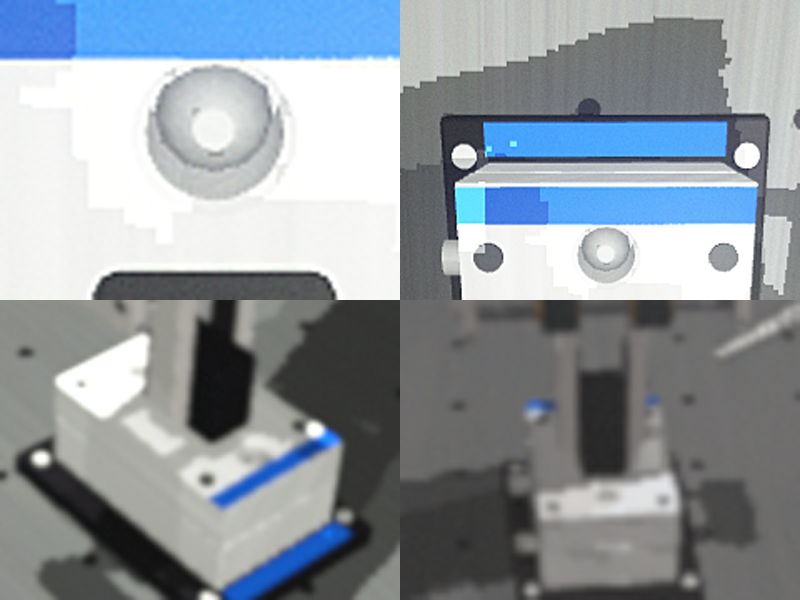

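View pics/scene7.png

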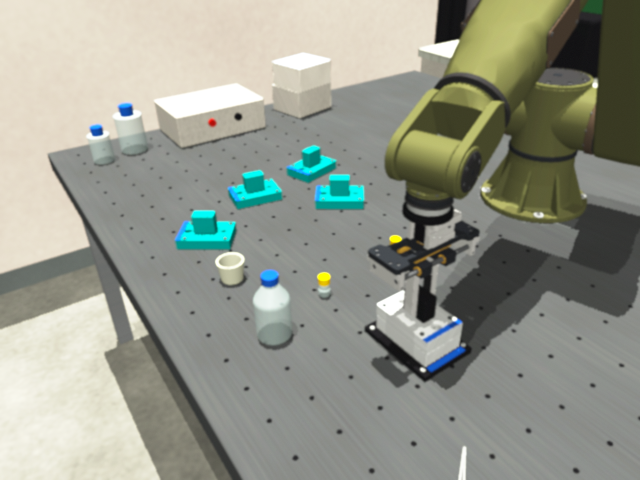

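The halves are closed. There is no gap in the scene and side crops, both blue stripes are at the same end, and the TCP stayed at 0.0694 m while the push rose from 15 to 33 N. The bottle, cup and vials are where they were, so I'm handing in.

```bash
python3 -c "
from station import hand_in,ctrl
print(hand_in()); o=ctrl.get_obs(); print(o['time_s'],o['force'],o['ee_pos'],o['grip_width'])"
```

```text
the job is handed in; nothing more can be done
None
the job is handed in; nothing more can be done
```

The upper half is on both dowels, blue marks at the same end, and pressed flush. I handed the job in with the gripper still holding it; `hand_in` gave no verdict.

**What I did:** I picked the aluminium cover by its black block at 50 N and centred the big hole on the thick dowel with the wrist camera. I then lowered it over the dowels and pressed against the spring, with the grip raised to 60 N. This took about 12 s of robot time.

**Last checks:**
- **Flush:** the tool height stopped at 0.0694 m, which puts the underside at 40.0 mm. It stayed there while the push rose from 15 N to 33 N. The pictures show a closed seam all round.
- **Force:** taking off the spring's roughly 12 N and adding the cover's weight of about 4 N, I estimate 25 N between the faces.
- **Position:** the last fit before the final correction showed an offset of about 1 mm and a yaw difference under 0.001 rad. I then took out that offset, and the dowel showed centred in the hole. The hand tilt is about 3 mrad.
- **Bystanders:** the bottle, the cup and one vial looked unmoved and upright in the last scene picture. The other vial was mostly hidden behind the gripper, with only its cap showing.

**What disagreed:**
- A side force of about 11 N in x and 4 N in y built up while pressing. My small sideways corrections did not remove it, so I left it.
- The scene and side cameras differed by 5–7 mm in y, so I relied on the wrist camera for the fit.

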